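# Put the gauge block away in its case and shut the lid

### The job

Put the small grooved metal block away: lay it flat in the open black case on the bench, letting go of it only once it is down in the case, then swing the lid of the case fully shut and take your hand away. Leave the plain wax block where it lies.

Things in the scene. Friction and masses are not known exactly. Their poses are not given: they have to be found in the camera images.
- gauge_mid (a point): The grooved metal block to put away: a light grey block 22 x 36 x 15 mm (x, y, z), about 60 g, lying flat on the bench with a shallow groove along its top. The point is its centre, 7.5 mm above its underside; x is its 22 mm width, y its 36 mm length, z up. The tall black leather case to the right of the work is 250 mm high: pass over it.
- case_floor (a point): The open black case, fixed to the bench, 72 x 108 mm outside (x, y), a grey felt liner as its floor. The point is the centre of the liner's top, 9.2 mm above the bench; x points from the open front to the hinge at the back, y along the hinge, z up. The tray is 65 x 103 mm inside, its rim 7.8 mm above this point. Hinge axis: along y at x = +36 mm, z = +7.8 mm. Flat top of the shut lid: z = +18.8 mm.
- bit_case_lid (a joint): Angle of the case's lid, rad: 0 shut, 1.57 upright, 1.92 fully open (leaning back from the tray). The lid is a shell as wide as the case; its free edge is 71 mm, its flat outer face 11 mm from the hinge axis. Light friction hinge (0.03 N m), no spring or catch, may stay where left: push it over from behind along its arc, then press its top down lightly.
- wax_mid (a point): The plain orange-brown wax block, 30 x 56 x 22 mm (x, y, z), a bystander that stays where it lies. The point is its centre, 11 mm above its underside.
There are look-alikes about, which are no part of the job. Of the things like the part that bears gauge_mid, leave any that is yellow; of the rest the smaller one is meant.

How it is judged:
By the outcome, as a careful person would: the job done as asked, in the order asked, and still so for the second after the job is handed in, with the robot touching nothing.
It also fails if it takes over 53 s, if anything falls off the work surface, if the arm or the gripper's body presses on something with over 40 N, if the wrist force passes 120 N, or if a joint passes its speed limit or range.

### The arm

A 6-joint arm with a two-finger parallel gripper is mounted at the origin on a cart in front of the work surface, level with it; the furniture and walls round the work are solid. World frame = base frame: x ahead of the robot, y to its left, z up, the work surface at z = 0. Lengths are in m, angles in rad, forces in N, time in s.
With the tool pointing down it reaches from about 0.2 to 0.875 m from the base axis. Payload 3.4 kg.
Tool frame: the origin (TCP) lies between the finger pads; the fingertips stand 25 mm ahead of it and the grasp point (between the pads) lies 6 mm ahead of it (r.nose_length is the z of the fingertips in the tool frame, in m); z points along the fingers, x is the direction in which the jaws open and shut, and the axes are right-handed (so a half turn about z gives the same grasp; the last joint's range is limited). The gripper opens to 94 mm and grips with 3 to 60 N. Pads are 16 mm wide; open, the fingers measure 119 mm over their backs; the gripper's body (75 mm by 177 mm) begins 78 mm behind the grasp point.
Start: joints at [-1.444, 0.276, 1.505, -0, 1.361, -0.121], TCP at [0.141, -0.557, 0.23] pointing down, gripper open.
Joint ranges: [-2.89, 2.89], [-0.75, 2.08], [0.22, 2.7], [-1.18, 4.32], [0.11, 2.71], [-2.7, 2.7]. Speed limits (rad/s): [2.57, 2.57, 3.14, 3.14, 3.14, 3.14].

### API

Orientations are given as a unit quaternion [w, x, y, z].
In Python, from plant import r, gripper_to, inverse_kinematics, vision, models, telemetry gives the robot as it stands. Calls block until the motion is done:
- r.move_to(position, orientation): joint-space move of the TCP to a pose.
- r.move_l(position, rot=None, vel=0.15, guard=None): straight line of the TCP; rot=None keeps the orientation; vel is the mean speed in m/s. With guard (N) it stops when the force on the tool has changed by that much, and returns True; else False.
- r.movej(angles): joint-space move.
- gripper_to(opening, f_grip=None): finger opening in m; f_grip is the grip in N (None keeps the last); returns when the fingers have stopped.
- r.hold(seconds).
- inverse_kinematics(position, orientation): joint angles nearest the present ones, or None.
- vision.snapshot(name): name is "scene" or "top" or "wrist"; returns the picture (480x640x3 uint8, red, green, blue); there is no depth.
- vision.get_calibration(name): a dict with "fx", "fy", "cx", "cy" (pixels), "position" and "orientation" of the camera in the world. Camera axes: x right, y down, z forward; pixel columns grow to the right and rows downward; lengths in m; the calibration is good to about 2 mm. A picture is of the moment at which its call begins: read the wrist's pose just before it. get_calibration takes no time and is no camera call; for the wrist camera it gives the pose at the moment of the call.
A pose or a line that the arm cannot do raises r.PlanningError and nothing moves.
- r.sign_off(): hands the job in, once; it reports no verdict.
Trained networks look in the newest picture that a camera, given by its name, has taken for a name from the list of things; names that differ only in an ending like _2 or _b are one class to them, and where a whole thing is asked for, a point or a joint stands for the part that bears it (a point fixed in the world has none). Each returns a list of dicts, best first, with "score" (0 to 1); they miss things now and then, are a little off and sometimes report something else, mostly with a low value. They report only what shows in the picture. A call takes as long as a camera call. They do not tell look-alikes from the thing itself.
- models.boxes_of(thing, camera): "at" ([x, y, z] in m, in world coordinates, good to about 4 mm: the middle of the surface that is visible of it).
- models.regions_of(thing, camera): "pixels" (480x640 bool, what is visible of it).
- models.mark_of(thing, camera): "at" ([x, y, z] in m, in world coordinates, good to about 4 mm: a listed point, or the origin of a listed thing).
Readings, each from a call of its own:
- telemetry.current_t(): time.
- telemetry.current_joints(): joint angles.
- telemetry.current_dq(): joint speeds.
- telemetry.current_joint_efforts(): joint torques, N m.
- telemetry.current_ee_pos(): TCP position.
- telemetry.current_tool_rot(): TCP orientation.
- telemetry.current_wrist_force(): force on the tool from outside, world axes, zero at the start.
- telemetry.current_torque(): the same for the moment, N m.
- telemetry.current_opening(): finger opening in m.
Only numpy, scipy, OpenCV 4.12 (cv2) and the standard library are available. Lean on these libraries where they do the work, as an engineer would, in place of code of your own. Each camera call takes 0.05 s, during which the arm holds its last target. There are 200 camera calls.

## Working session

There is one attempt and no reset: what is moved stays moved. The work goes in short steps, each a Python script; the robot and the scene stay as the last script left them, time stands still between calls to the robot, and variables do not carry over. Pictures are saved under pics/ and viewed, about 8 in all and at most 12, crops included, and the job is handed in when it is done.

```bash
ls; mkdir -p pics; cat > h.py <<'E'
import numpy as np, cv2
from scipy.spatial.transform import Rotation as R
from plant import r, gripper_to, inverse_kinematics, vision, models, telemetry
def save(n,im): cv2.imwrite('pics/'+n,np.ascontiguousarray(im[:,:,::-1]))
def rot(c): q=c["orientation"]; return R.from_quat([q[1],q[2],q[3],q[0]]).as_matrix()
def proj(c,p):
    d=rot(c).T@(np.array(p)-c["position"]); return np.array([c["fx"]*d[0]/d[2]+c["cx"],c["fy"]*d[1]/d[2]+c["cy"]])
def unproj(c,uv,z):
    d=rot(c)@np.array([(uv[0]-c["cx"])/c["fx"],(uv[1]-c["cy"])/c["fy"],1]); p=np.array(c["position"])
    return p+d*(z-p[2])/d[2]
def down(yaw): # tool z down, tool x at yaw
    x=np.array([np.cos(yaw),np.sin(yaw),0]);z=np.array([0,0,-1.]);
    q=R.from_matrix(np.c_[x,np.cross(z,x),z]).as_quat(); return [q[3],q[0],q[1],q[2]]
E
python3 - <<'E'
from h import *
ims=[]
for n in("scene","top"):
    im=vision.snapshot(n); save(n+'0.png',im)
    c=vision.get_calibration(n)
    print(n,c)
    for t in("gauge_mid","case_floor","wax_mid"):
        for f in(models.mark_of,models.boxes_of):
            for d in f(t,n): print(t,f.__name__,np.round(d["at"],4),round(d["score"],2),proj(c,d["at"]).round())
    for d in models.regions_of("gauge_mid",n):
        p=d["pixels"].astype(np.uint8)
        print("reg",round(d["score"],2),cv2.minAreaRect(cv2.findNonZero(p)), im[p>0].mean(0).round())
print(telemetry.current_t(), r.nose_length)
E
```

```text
pics
scene {'fx': 613.424199332375, 'fy': 613.424199332375, 'cx': 317.4344571590703, 'cy': 242.56312993438866, 'position': array([1.04592684, 0.30310724, 0.7140161 ]), 'orientation': array([-0.23899292,  0.69568971,  0.64394572, -0.21031434])}
gauge_mid call [0.4597 0.4964 0.0093] 0.89 [406. 208.]
gauge_mid call [0.6484 0.2027 0.0083] 0.71 [207. 331.]
gauge_mid call [0.4661 0.22   0.0062] 0.55 [222. 223.]
gauge_mid call [0.653  0.2055 0.0193] 0.92 [208. 330.]
gauge_mid call [0.4748 0.2218 0.0145] 0.72 [223. 224.]
gauge_mid call [0.4598 0.493  0.0147] 0.58 [404. 206.]
case_floor call [0.4978 0.3633 0.012 ] 0.57 [320. 232.]
case_floor call [0.4822 0.3788 0.0179] 0.84 [330. 220.]
wax_mid call [0.5747 0.217  0.009 ] 0.71 [219. 283.]
wax_mid call [0.5836 0.2213 0.0239] 0.7 [221. 282.]
reg 0.94 ((221.923095703125, 223.11538696289062), (16.277639389038086, 24.514516830444336), 78.69007110595703) [172. 172. 165.]
reg 0.79 ((206.306884765625, 333.78277587890625), (27.155872344970703, 42.436241149902344), 48.36646270751953) [181. 182. 178.]
reg 0.65 ((406.994384765625, 205.6910400390625), (17.
[... 661 characters left out ...]
4932 0.3699 0.01  ] 0.97 [320. 277.]
wax_mid call [0.5775 0.2168 0.013 ] 0.76 [399. 234.]
wax_mid call [0.4963 0.362  0.0097] 0.47 [324. 276.]
wax_mid call [0.5752 0.2209 0.0241] 0.73 [398. 235.]
reg 0.74 ((406.0000305175781, 196.99998474121094), (15.55634880065918, 26.870054244995117), 45.0) [243. 241. 240.]
reg 0.72 ((253.65383911132812, 295.7307434082031), (13.590156555175781, 20.801258087158203), 56.3099365234375) [232. 230.  22.]
reg 0.59 ((397.58111572265625, 290.98651123046875), (12.001126289367676, 20.22107696533203), 80.53767395019531) [242. 239. 238.]
reg 0.53 ((318.005859375, 276.92352294921875), (60.84899139404297, 48.48396301269531), 49.39870071411133) [171. 167. 170.]
0.8 0.025
```

View pics/scene0.png

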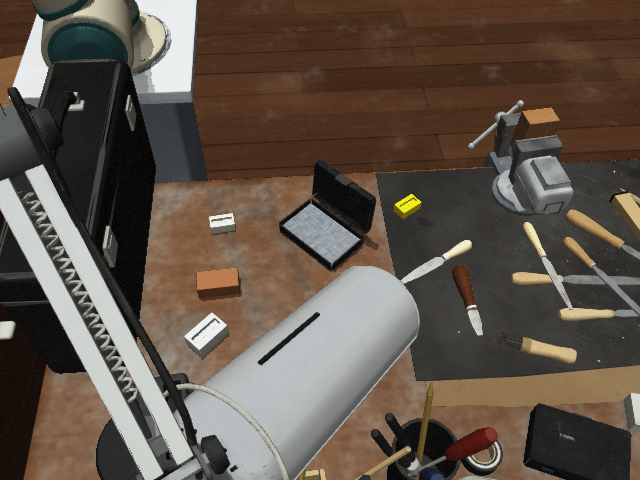

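View pics/top0.png

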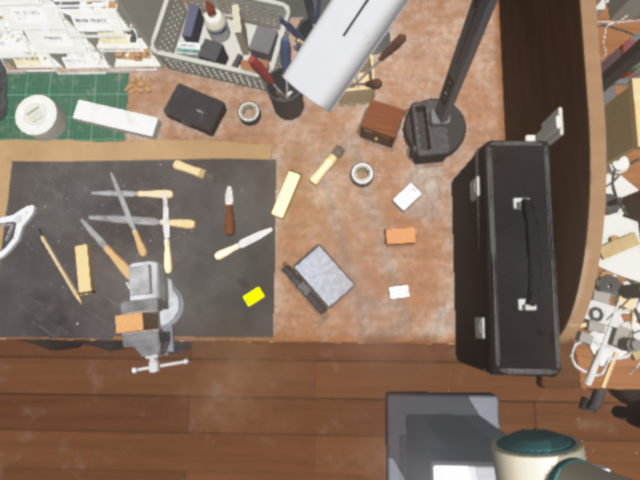

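The small light-grey block at scene (222,223) / top (398,291) is the one I want. The look-alikes are the yellow one at scene (406,206) / top (254,296) and the larger white one at scene (206,333) / top (406,197). The wax is at scene (219,283). The case's lid stands at its far +y side (top (303,287)). Next is a close crop to check the choice.

```bash
python3 - <<'E'
from h import *
a=cv2.imread('pics/scene0.png')[150:350,180:430]; b=cv2.imread('pics/top0.png')[180:330,270:430]
a=cv2.resize(a,None,fx=1.6*1.2,fy=1.6*1.2,interpolation=3); b=cv2.resize(b,(int(160*2),300),interpolation=3)
o=np.zeros((384,800,3),np.uint8); o[:,:480]=a; o[:300,480:800]=b; cv2.imwrite('pics/crop1.png',o)
ct=vision.get_calibration("top"); cs=vision.get_calibration("scene")
for uv in((487,143),(548,143),(557,372),(495,372)): print('suit',unproj(ct,uv,.25).round(3))
for n,c in(("top",ct),("scene",cs)):
    vision.snapshot(n)
    for d in models.regions_of("gauge_mid",n):
        p=d["pixels"].astype(np.uint8); bx=cv2.boxPoints(cv2.minAreaRect(cv2.findNonZero(p)))
        print(n,round(d["score"],2),[unproj(c,u,.0075 if n=="scene" else .015)[:2].round(3).tolist() for u in bx], unproj(c,cv2.findNonZero(p).reshape(-1,2).mean(0),.011).round(4))
    for d in models.regions_of("bit_case_lid",n): print("lid",round(d["score"],2),cv2.minAreaRect(cv2.findNonZero(d["pixels"].astype(np.uint8))))
print(down(0),telemetry.current_tool_rot(),vision.get_calibration("wrist"))
for z in(.4,.2,.013):
  for yaw in(0,np.pi): print(z,yaw,np.round(inverse_kinematics([.466,.221,z],down(yaw)),3))
E
```

```text
suit [0.67 0.12 0.25]
suit [0.67  0.033 0.25 ]
suit [0.349 0.039 0.25 ]
suit [0.348 0.122 0.25 ]
top 0.79 [[0.644, 0.232], [0.682, 0.194], [0.659, 0.172], [0.621, 0.21]] [0.6525 0.2016 0.011 ]
top 0.68 [[0.476, 0.239], [0.481, 0.202], [0.459, 0.2], [0.455, 0.237]] [0.4677 0.219  0.011 ]
top 0.55 [[0.457, 0.52], [0.474, 0.486], [0.454, 0.475], [0.437, 0.509]] [0.456  0.4993 0.011 ]
lid 0.58 ((303.8792724609375, 288.55169677734375), (61.6197509765625, 11.54332160949707), 48.36646270751953)
scene 0.87 [[0.656, 0.17], [0.615, 0.209], [0.647, 0.234], [0.686, 0.196]] [0.6536 0.2022 0.011 ]
scene 0.79 [[0.452, 0.475], [0.425, 0.515], [0.457, 0.524], [0.483, 0.485]] [0.4569 0.4984 0.011 ]
scene 0.7 [[0.454, 0.199], [0.448, 0.236], [0.482, 0.24], [0.486, 0.203]] [0.4705 0.2201 0.011 ]
lid 0.83 ((342.4341125488281, 197.09127807617188), (83.229736328125, 38.46222686767578), 35.83765411376953)
[np.float64(0.0), np.float64(1.0), np.float64(0.0), np.float64(0.0)] [ 3.12742354e-05  7.89067245e-01 -6.14306830e-01  1.86699083e-05] {'fx': 423.5851466656268, 'fy': 423.5851466656268, 'cx': 319.8008571649002, 'cy': 240.03854700979153, 'position': array([ 0.20678978, -0.54081057,  0.38518253]), 'orientation': array([ 0.09603816,  0.78310043, -0.60991505, -0.07439099])}
0.4 0 [ 0.308  0.136  1.281 -0.     1.724  0.308]Traceback (most recent call last):
  File "<stdin>", line 15, in <module>
    return _wrapfunc(a, 'round', decimals=decimals, out=out)
    return _wrapit(obj, method, *args, **kwds)
    result = getattr(arr, method)(*args, **kwds)
TypeError: unsupported operand type(s) for *: 'NoneType' and 'float'
```

View pics/crop1.png

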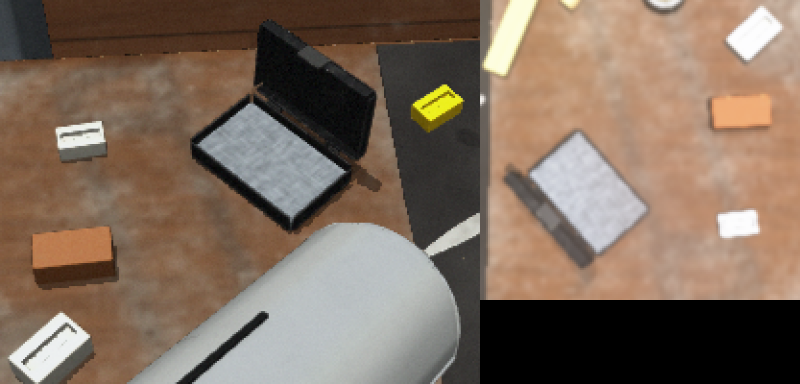

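```bash
python3 - <<'E'
from h import *
cs,ct=[vision.get_calibration(n) for n in("scene","top")]
for a,b in(((385,300),(308,88)),):
    ds=[rot(c)@np.array([(u[0]-c["cx"])/c["fx"],(u[1]-c["cy"])/c["fy"],1]) for c,u in((cs,a),(ct,b))]
    A=np.c_[ds[0],-ds[1]]; t=np.linalg.lstsq(A,ct["position"]-cs["position"],rcond=None)[0]
    print('lamp',cs["position"]+t[0]*ds[0],ct["position"]+t[1]*ds[1])
r.move_l([0.141,-0.557,0.40],vel=.25)
r.move_to([.47,.29,.40],down(.13))
r.move_l([.475,.28,.26],vel=.25)
im=vision.snapshot("wrist"); c=vision.get_calibration("wrist"); save('w1.png',im)
np.save('c1.npy',c,allow_pickle=True)
for t in("gauge_mid","case_floor"):
    for d in models.mark_of(t,"wrist"): print(t,np.round(d["at"],4),round(d["score"],2),proj(c,d["at"]).round())
    for d in models.regions_of(t,"wrist"):
        p=d["pixels"].astype(np.uint8); bx=cv2.boxPoints(cv2.minAreaRect(cv2.findNonZero(p)))
        print(round(d["score"],2),bx.round().tolist(),[unproj(c,u,.015)[:2].round(4).tolist() for u in bx])
print(telemetry.current_t(),telemetry.current_ee_pos(),c["position"])
E
```

```text
lamp [0.7613611  0.39457489 0.24489037] [0.75991718 0.3808788  0.24309585]
gauge_mid [0.6508 0.2006 0.0104] 0.95 [479. 306.]
gauge_mid [0.4663 0.2188 0.0112] 0.88 [303. 268.]
gauge_mid [0.4933 0.3626 0.0093] 0.51 [351. 124.]
0.85 [[291.0, 247.0], [314.0, 247.0], [314.0, 285.0], [291.0, 285.0]] [[0.4518, 0.2398], [0.4742, 0.2427], [0.4791, 0.2036], [0.4563, 0.2006]]
0.81 [[464.0, 286.0], [475.0, 275.0], [513.0, 314.0], [501.0, 326.0]] [[0.6282, 0.2214], [0.6375, 0.2348], [0.6847, 0.1983], [0.6755, 0.1844]]
case_floor [0.4927 0.3655 0.0067] 0.86 [350. 121.]
0.81 [[260.0, 101.0], [384.0, 14.0], [449.0, 104.0], [324.0, 192.0]] [[0.4088, 0.3714], [0.5083, 0.4571], [0.5782, 0.3908], [0.4771, 0.2974]]
6.0583 [0.47571633 0.28040872 0.26155625] [0.46535864 0.3485115  0.41651963]
```

View pics/w1.png

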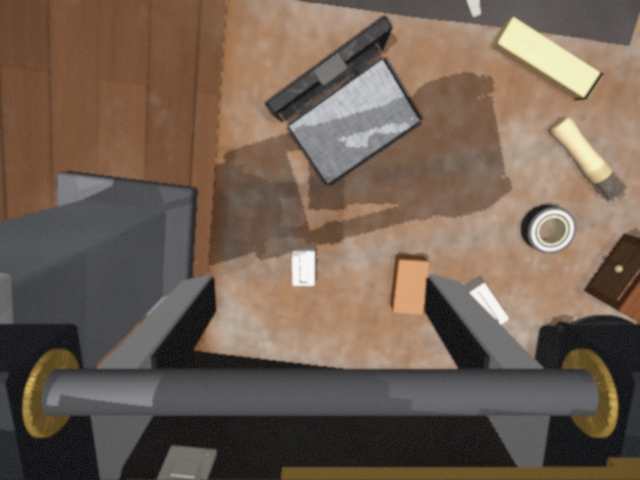

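The wrist view shows the target block at (304,267), square to the jaws at yaw 0.13. The tray's corners are at about (289,130), (384,60), (421,120) and (329,184), and the lid is behind the upper-left edge. I'll grasp now.

```bash
python3 - <<'E'
from h import *
c=vision.get_calibration("wrist")
P=np.array([unproj(c,u,.017)[:2] for u in((289,130),(384,60),(421,120),(329,184))])
print(P.round(4),'sides',np.linalg.norm(P-np.roll(P,-1,0),axis=1).round(4),'mid',P.mean(0).round(4))
ex=(P[0]+P[1]-P[2]-P[3]); ey=P[0]+P[3]-P[1]-P[2]; print('yaw x',np.degrees(np.arctan2(ex[1],ex[0])),'yaw y',np.degrees(np.arctan2(ey[1],ey[0])))
q=down(.13)
gripper_to(.06)
r.move_l([.4665,.2195,.10],rot=q,vel=.25)
print(r.move_l([.4665,.2195,.0285],vel=.08,guard=8), telemetry.current_ee_pos())
gripper_to(.01,f_grip=20)
print('open',telemetry.current_opening(),telemetry.current_wrist_force())
r.move_l([.4665,.2195,.14],vel=.2)
print('open',telemetry.current_opening(),telemetry.current_wrist_force())
im=vision.snapshot("wrist"); save('w2.png',im); print(telemetry.current_t())
E
```

```text
[[0.4371 0.3498]
 [0.5132 0.4198]
 [0.5549 0.374 ]
 [0.4799 0.3058]] sides [0.1034 0.0619 0.1014 0.0614] mid [0.4962 0.3624]
yaw x 133.28478230139592 yaw y -137.55719426066216
False [0.46694466 0.21966096 0.02890442]
open 0.02145924546354648 [0.57907953 0.30622505 0.88205842]
open 0.021966584014716378 [-0.21205091 -1.14277087 -0.26444262]
10.0667
```

View pics/w2.png

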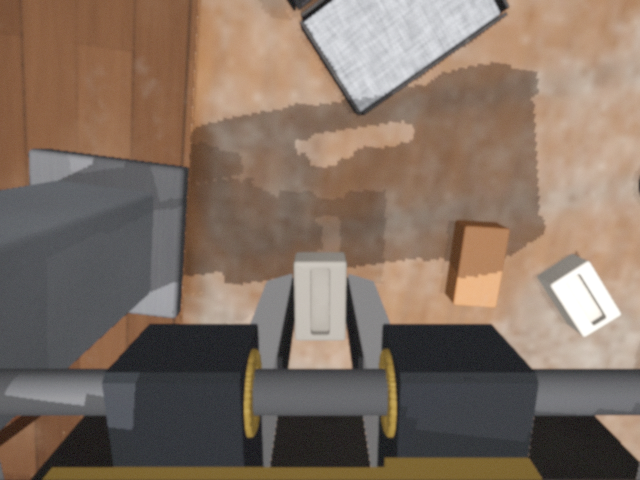

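The block is held upright and square between the jaws (320,300), with an opening of 22 mm. I'll place it in the middle of the tray.

```bash
python3 - <<'E'
from h import *
q=down(.749); X,Y=.4955,.3635
r.move_l([X,Y,.15],rot=q,vel=.2)
r.move_l([X,Y,.055],vel=.15)
print('contact',r.move_l([X,Y,.0355],vel=.03,guard=3),telemetry.current_ee_pos(),telemetry.current_wrist_force(),telemetry.current_opening())
r.hold(.2)
gripper_to(.05); print('open',telemetry.current_opening())
r.move_l([X,Y,.15],vel=.15)
im=vision.snapshot("wrist"); save('w3.png',im); c=vision.get_calibration("wrist")
for d in models.mark_of("gauge_mid","wrist"): print(np.round(d["at"],4),round(d["score"],2))
for d in models.mark_of("bit_case_lid","wrist"): print('lid',np.round(d["at"],4),round(d["score"],2))
print(telemetry.current_t())
h=np.array([X,Y])
for u,n in((+.036,'hinge'),(-.036,'front')):
  for v in(-.054,.054): print(n,proj(c,[X+u*np.cos(2.32)-v*np.sin(2.32),Y+u*np.sin(2.32)+v*np.cos(2.32),.017]).round())
E
```

```text
contact True [0.49530073 0.36341889 0.03760489] [ 0.50224144 -0.3248325   2.57040333] 0.021559611408235615
open 0.04992217113755817
[0.4572 0.4969 0.0105] 0.82
[0.4928 0.364  0.02  ] 0.61Traceback (most recent call last):
  File "<stdin>", line 11, in <module>
ValueError: it knows: case_floor, gauge_mid, wax_mid
```

View pics/w3.png

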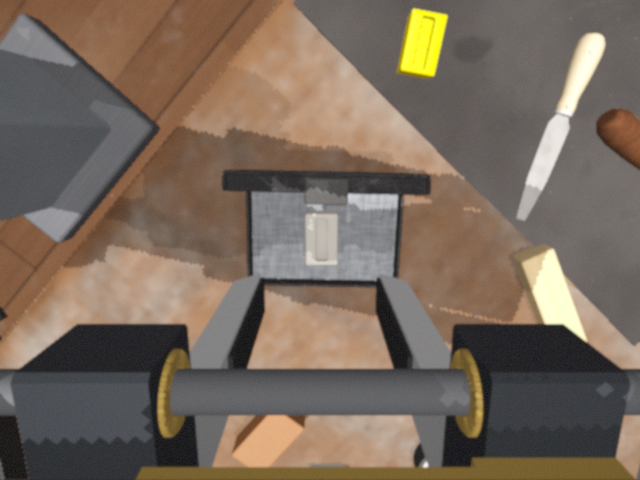

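The block lies flat mid-tray at (321,239), and the lid stands open along row ~180. Now I'll close the lid from behind.

```bash
cat > lid.py <<'E'
from h import *
X,Y,a=.4955,.3635,2.32
def P(u,z): return [X+u*np.cos(a),Y+u*np.sin(a),z+.025]
E
python3 - <<'E'
from lid import *
gripper_to(0.0)
r.move_l(P(0,.14),vel=.2); r.move_l(P(.11,.14),vel=.2); r.move_l(P(.11,.062),vel=.2)
f0=telemetry.current_wrist_force(); s=.05
for t in(1.92,1.7,1.45,1.2,.95,.7,.5,.3):
    g=r.move_l(P(.036-s*np.cos(t)+.019*np.sin(t),.017+s*np.sin(t)+.011*np.cos(t)+.001),vel=.08,guard=15)
    print(t,g,(telemetry.current_wrist_force()-f0).round(2))
    if g: break
im=vision.snapshot("scene"); save('s2.png',im[130:310,170:450].repeat(2,0).repeat(2,1)); print(telemetry.current_t())
E
```

```text
1.92 False [-0.57 -0.59 -0.41]
1.7 False [-1.17 -1.48 -0.67]
1.45 False [-0.01 -1.11 -1.01]
1.2 False [-0.5  -0.37 -0.71]
0.95 False [-0.55 -1.55 -0.75]
0.7 False [-0.41 -1.42 -0.24]
0.5 False [-0.57 -1.32  0.36]
0.3 False [ 0.48 -1.59 -0.2 ]
19.325
```

View pics/s2.png

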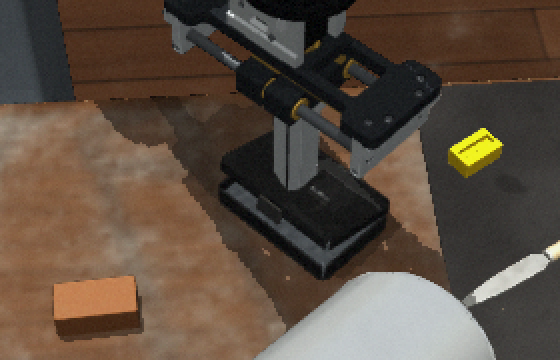

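The lid is nearly shut, with the fingertips on top of it at (295,185). Next I press it down, back off and check.

```bash
python3 - <<'E'
from lid import *
r.move_l(P(-.010,.0335),vel=.06,guard=15)
print(r.move_l(P(-.014,.0255),vel=.03,guard=5),telemetry.current_ee_pos()[2]-.025,telemetry.current_wrist_force())
r.hold(.2)
r.move_l(P(-.014,.16),vel=.2)
im=vision.snapshot("wrist"); print(telemetry.current_t())
r.move_l(P(.05,.28),vel=.25)
im2=vision.snapshot("scene"); save('s3.png',np.hstack([im2[130:350,170:450].repeat(2,0).repeat(2,1)[:440,:440],im[:440:,140:500]]))
E
```

```text
True 0.028194600406262454 [-0.78816344  0.51086812  4.86534046]
21.0083
```

View pics/s3.png

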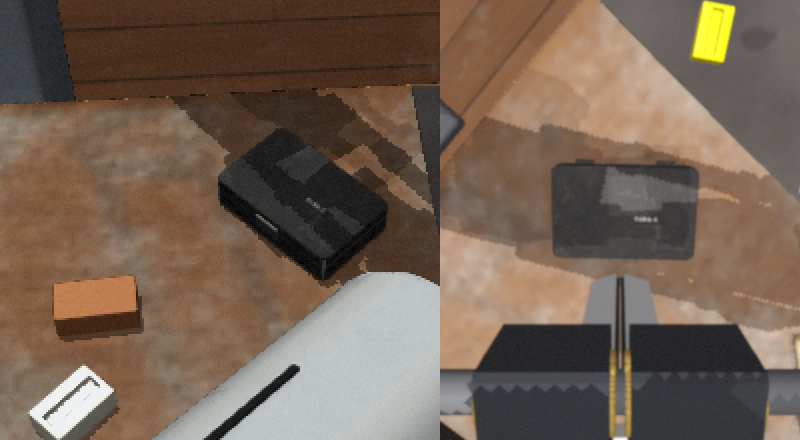

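The lid is flat and shut at (300,205). Contact came at 28.2 mm against the expected 28.0 mm. The wax is where it was, and the hand is clear.

```bash
python3 - <<'E'
from h import *
r.hold(.3); print(telemetry.current_t(), telemetry.current_wrist_force()); r.sign_off()
E
```

```text
22.05 [-0.33173832  0.48722131  0.1658689 ]
the job is handed in; nothing more can be done
```

The small grooved block is lying flat in the case with the lid shut, and I handed the job in at about 22 s of the 53 s allowed.

- **Block:** I chose the smaller light-grey one over the larger white one and the yellow one. It was gripped across its 22 mm width, set down on the liner until I felt contact, and only then let go. The wrist picture showed it lying flat in the middle of the tray.
- **Lid:** I pushed it over from behind and pressed it down with about 5 N. The fingertips stopped at 28.2 mm, against 28.0 mm for a shut lid, and the last pictures show it flat and closed.
- **Surroundings:** the wax block looks unmoved in the last scene picture. The gripper ended well above the case, with the wrist force near zero.

One script stopped partway on a bad call to the vision networks, after the block was already placed. It had no effect on the job, and no check of the outcome failed or disagreed.

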